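# Pin the press bridge and start its screw

## Task

Lock the bridge of the little hand press: take the loose steel pin out of the bamboo block and drop it fully home, head seated, through the two holes at the end of the bridge. Then start the press screw by its crank: turn it backward (counterclockwise from above) only until you feel it drop off the thread start, then forward (clockwise) one turn from there so that it threads down. Finish while still gripping the crank knob, held still at that turn, with the other kitchen things left where they are.

Things in the scene. Friction and masses are not known exactly. Their poses are not given: they have to be found in the camera images.
- pin_head (a point): Centre of the steel pin's head, a cylinder 18 mm across, 30 mm tall. Below it a shank 10 mm across, 45 mm long, tip tapered, 60 mm below this point. z: pin axis, tip to head. About 80 g. It starts upright in a 12.5 mm through-hole of a fixed bamboo block (70 x 70 x 50 mm), head resting on the block; pull straight up 45 mm to free it.
- pin_hole (a point): Centre of the upper pin hole's mouth, on top of the bridge near its end, 147 mm above the table. z up, y outward along the bridge from the screw. Vertical hole 12.5 mm wide through the bridge (36 mm wide, 12 thick), 12 mm gap, then the same hole through a 10 mm plate below. Fully home, the head rests on this face: pin_head 15 mm above this point. The press is fixed.
- screw_axis (a point): Point on the vertical axis of the press screw, at the top of the round threaded boss (54 mm across) in the middle of the bridge, 158 mm above the table, 135 mm horizontally from pin_hole. Fixed; same axes as pin_hole.
- crank_knob (a point): Centre of the upright black crank knob, a cylinder 18 mm across, 46 mm tall, on the end of the flat steel crank arm (18 mm wide, 10 thick), 55 mm from the screw axis; x points outward along the arm. About 215 mm above the table at the start; sinks with the screw. The knob spins freely on its pin, so the hand can carry it round the axis without turning itself. Turning takes well under 0.1 N m.
- screw (a joint): Turn of screw and crank, rad, positive = counterclockwise from above = backward, unlimited. Starts between -2.4 and -0.8, resting loose on the thread start. Turned backward it climbs slightly (8 mm per turn) and just past 0 drops 8 mm; turned forward from there it screws down 8 mm per turn; one turn forward of the drop is about -6.28.
- screw_depth (a joint): How far the screw has sunk, m: up to 0.005 at the start, near 0.001 just before the drop, about 0.009 after it, about 0.017 one turn forward of it; limit 0.021. The screw and press plate weigh 0.55 kg and sink by their own weight; but a gripped knob can hold them up: ease the grip for a moment, or press lightly down, to let them drop.
- ramekin: White ceramic ramekin, 84 mm across, 45 mm tall, origin at the centre of its underside. To be left alone.
- spoon: Bamboo spoon 240 mm long, lying on the table. To be left alone.
- measure: Steel measuring cup, 68 mm across, 50 mm tall, with a flat handle; origin under its centre. To be left alone.
- bowl: Empty clear bowl, 150 mm across, 75 mm tall, origin under its centre. To be left alone.
- jar: Glass jar, 56 mm across, 90 mm tall, origin under its centre. To be left alone.

How it is judged:
By the outcome, as a careful person would: the job done as asked, in the order asked, and still so for the second after the job is handed in, while the arm keeps its last pose, push and grip.
It also fails if it takes over 70 s, if anything falls off the work surface, if the arm or the gripper's body presses on something with over 40 N, if the wrist force passes 120 N, or if a joint passes its speed limit or range.

## Robot

A 6-joint arm with a two-finger parallel gripper is mounted at the origin on the work surface. World frame = base frame: x ahead of the robot, y to its left, z up, the work surface at z = 0. Lengths are in m, angles in rad, forces in N, time in s.
With the tool pointing down it reaches from about 0.375 to 0.75 m from the base axis. Payload 9 kg.
Tool frame: the origin (TCP) lies midway between the tips of the shut fingers; the grasp point (between the pads) lies 19 mm behind it; z points along the fingers, y is the direction in which the jaws open and shut (so a half turn about z gives the same grasp; the last joint's range is limited). The gripper opens to 85 mm and grips with 20 to 120 N. Pads are 22 mm wide; open, the fingers measure 114 mm over their backs; the gripper's body (76 mm by 85 mm) begins 54 mm behind the grasp point. The pads swing forward as they close: fully open they stand 13 mm farther back than shut.
Start: joints at [0.957, 0.104, 0.097, 1.564, 0, 1.353], TCP at [0.231, 0.554, 0.231] pointing down, gripper open.
Joint ranges: [-2.99, 2.99], [-0.84, 1.86], [-1.1, 1.16], [-1.84, 2.11], [-1.51, 1.56], [-3.14, 3.14]. Speed limits (rad/s): [2.22, 2.22, 2.57, 3.14, 3.14, 3.14].

## Interface

Orientations are given as a rotation vector (axis times angle).
In Python, from rig import robot gives the robot as it stands.
- The arm moves only by the tool arm_command, never from a script. Its argument "increments" is a list of rows, each a list of 4 numbers: the shift along the tool's x, y, z in m, then the turn about the tool's z in degrees. A call has 1 to 10 rows; each row shifts and turns the pose as measured when the row begins, along the tool's axes as they then stand; what a row does not reach is not made up. A row lasts 1/8 s, in which the tool goes at most 62.5 mm and 10.7 degrees, less where a joint would pass 70% of its speed; a pose out of reach is approached as far as the arm can. A call is refused whole if a number of a shift passes 0.0625 or a number of a turn 10.7, either way. A call with a gripper value outside its range is refused whole. "jaw" is the closure, from 0 (fully open) to 1 (shut), set as the call begins (left out, the last holds). The fingers move at their own pace and stop on an object; "force" is the grip in N (left out, the last holds). Time passes only in rows, so rows that do not move let the fingers close. It gives the time, the measured TCP pose, the force and the opening at its end, in the units of the state.
- robot.get_obs(): the state, without advancing time (a new reading comes with each control period).
- robot.read_camera(name): name is "scene" or "top" or "wrist"; returns (picture, depth): 420x560x3 uint8, blue, green, red; 420x560 float32, m along the optical axis (not along the pixel's ray), 0 where there is no reading.
- robot.camera_params(name): a dict with "vertical_fov" (degrees; the focal length in pixels is half the picture's height over the tangent of half this angle, whatever the lens; pixels are square), "cx", "cy" (the principal point, pixels), "R" (3x3) and "t" (3): a world point X has camera coordinates R X + t; the wrist camera has in their place "hand_eye" (4x4, takes a point from camera to tool coordinates, whose origin is the TCP and whose axes are the flange's). Camera axes: x right, y down, z forward; pixel columns grow to the right and rows downward; lengths in m; the calibration is good to about 2 mm. A picture is of the moment at which its call begins: read the wrist's pose just before it. camera_params takes no time and is no camera call.
- robot.hand_in(): hands the job in, once; it reports no verdict.
The state is a dict: "time": time; "joints": joint angles; "qd": joint speeds; "effort": joint torques, N m; "tool_pos": TCP position; "orientation": TCP orientation; "contact_force": force on the tool from outside, world axes, zero at the start; "ft_torque": the same for the moment, N m; "opening": opening from 0.0 (shut) to 1.0 (fully open).
Only numpy, scipy, OpenCV 4.12 (cv2) and the standard library are available. Lean on these libraries where they do the work, as an engineer would, in place of code of your own. Each camera call takes 0.05 s, during which the arm holds its last target.

## Working session

There is one attempt and no reset: what is moved stays moved. The work goes in short steps, Python scripts to look and compute and a tool call to move; the robot and the scene stay as the last step left them, time stands still between calls to the robot, and variables do not carry over. Pictures are saved under pics/ and viewed, and the job is handed in when it is done.

Besides the shell and the picture viewer there is one more tool, called in YAML: its name, and indented under it one key for each argument. arm_command: Moves the arm, as the interface text tells. Its arguments: {"type":"object","properties":{"increments":{"type":"array","items":{"type":"array","items":{"type":"number"}}},"jaw":{"type":"number"},"force":{"type":"number"}},"required":["increments"]}

```bash
mkdir -p pics; ls
cat > h.py <<'E'
import numpy as np, cv2, json
from scipy.spatial.transform import Rotation as Ro
from rig import robot
def snap(name, fn):
    o=robot.get_obs(); im,d=robot.read_camera(name); p=robot.camera_params(name)
    cv2.imwrite('pics/%s.png'%fn,im); np.savez('pics/%s.npz'%fn,d=d,im=im,pos=o['tool_pos'],ori=o['orientation'],name=name)
    return o
def load(fn):
    z=np.load('pics/%s.npz'%fn); p=robot.camera_params(str(z['name']))
    h=z['d'].shape[0]; f=h/2/np.tan(np.radians(p['vertical_fov'])/2)
    if 'hand_eye' in p:
        T=np.eye(4);T[:3,:3]=Ro.from_rotvec(z['ori']).as_matrix();T[:3,3]=z['pos']
        C=T@np.array(p['hand_eye'])
    else:
        C=np.eye(4);R=np.array(p['R']);C[:3,:3]=R.T;C[:3,3]=-R.T@np.array(p['t'])
    return z,f,p['cx'],p['cy'],C
def ray(fn,u,v):
    z,f,cx,cy,C=load(fn); d=C[:3,:3]@np.array([(u-cx)/f,(v-cy)/f,1]); return C[:3,3],d
def atz(fn,u,v,h):
    o,d=ray(fn,u,v); return o+d*(h-o[2])/d[2]
def dep(fn,u,v):
    z,*_=load(fn); o,d=ray(fn,u,v); return o+d*z['d'][int(round(v)),int(round(u))]
def tri(*obs):
    A=np.zeros((3,3));b=np.zeros(3)
    for fn,u,v in obs:
        o,d=ray(fn,u,v); d=d/np.linalg.norm(d); P=np.eye(3)-np.outer(d,d); A+=P;b+=P@o
    x=np.linalg.solve(A,b)
    return x,[float(np.linalg.norm((np.eye(3)-np.outer(d/np.linalg.norm(d),d/np.linalg.norm(d)))@(x-o))) for o,d in [ray(*q) for q in obs]]
def proj(fn,X):
    z,f,cx,cy,C=load(fn); c=np.linalg.inv(C)@np.append(X,1); return c[0]/c[2]*f+cx,c[1]/c[2]*f+cy
def crop(fn,u0,v0,u1,v1,s,out):
    z=np.load('pics/%s.npz'%fn); cv2.imwrite('pics/%s.png'%out,cv2.resize(z['im'][v0:v1,u0:u1],None,fx=s,fy=s,interpolation=cv2.INTER_CUBIC))
E
python3 - <<'E'
from h import *
for n in ['scene','top','wrist']:
    o=snap(n,n+'0'); print(robot.camera_params(n))
print(robot.get_obs())
E
```

```text
pics
{'vertical_fov': 54.64552394642309, 'cx': 286.8475951802767, 'cy': 204.29502118633914, 'R': array([[ 6.69025392e-01,  7.43239350e-01, -5.41660089e-04],
       [ 4.06429775e-01, -3.66456908e-01, -8.36973221e-01],
       [-6.22269928e-01,  5.59736190e-01, -5.47243578e-01]]), 't': array([-0.35411362, -0.1014819 ,  1.46330108])}
{'vertical_fov': 50.66431937188458, 'cx': 284.91154998731406, 'cy': 208.00778909614237, 'R': array([[-0.02210988, -0.99973674, -0.00613296],
       [-0.99388267,  0.02264353, -0.10809494],
       [ 0.10820536,  0.00370547, -0.99412166]]), 't': array([-0.02443491,  0.585238  ,  1.32959655])}
{'vertical_fov': 65.37586190146477, 'cx': 281.2368829079585, 'cy': 211.98916334557103, 'hand_eye': array([[ 2.12954549e-04, -9.45173929e-01, -3.26567295e-01,
         8.33868314e-02],
       [ 9.99999901e-01,  7.40860130e-05,  4.37675060e-04,
        -1.37946126e-04],
       [-3.89484987e-04, -3.26567356e-01,  9.45173852e-01,
        -1.42977104e-01],
       [ 0.00000000e+00,  0.00000000e+00,  0.00000000e+00,
         1.00000000e+00]])}
{'time': 0.15, 'joints': array([ 9.57290802e-01,  1.04542186e-01,  9.66500734e-02,  1.56388494e+00,
       -2.30357188e-05,  1.35313243e+00]), 'qd': array([ 0.00078794, -0.00174766,  0.00254976,  0.00197846, -0.00193683,
        0.00016902]), 'effort': array([ 2.42048496e-03, -5.57353806e+01,  5.04009819e+01,  1.25652150e-02,
       -3.04563710e-04, -6.01411188e-06]), 'tool_pos': array([0.23118321, 0.55340601, 0.23071382]), 'orientation': array([-6.17661224e-01, -3.07989314e+00,  1.42383206e-03]), 'contact_force': array([ 0.35776009, -1.24590698, -0.09017064]), 'ft_torque': array([0.00299357, 0.01808601, 0.02959525]), 'opening': 0.9970019373431807}
```

View pics/scene0.png

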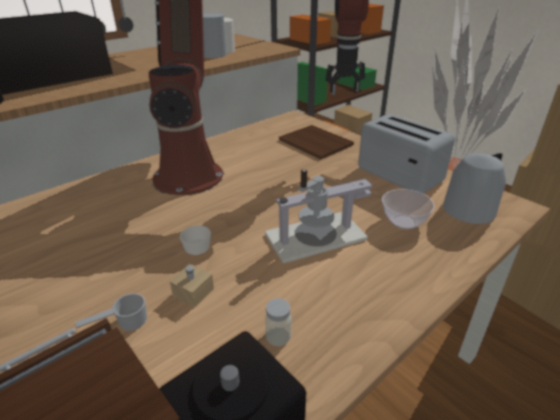

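View pics/top0.png

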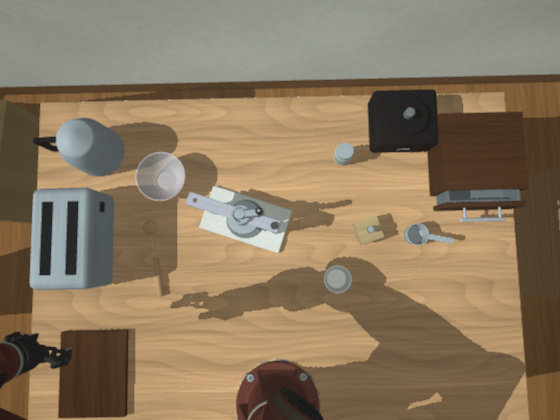

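View pics/wrist0.png

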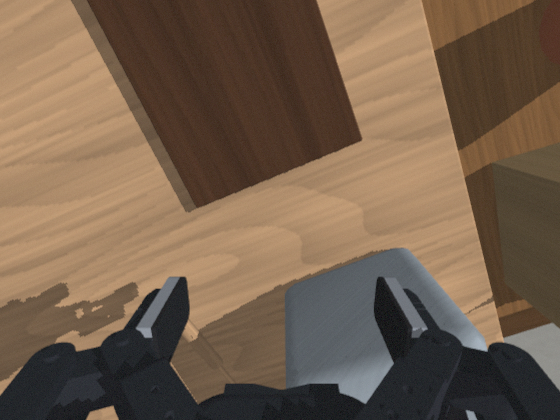

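The pictures show the block with the pin (top ~(370,229), scene ~(191,272)), the press (top ~(245,215), scene ~(315,215)), the ramekin (top 337,278), and the jar, measure, bowl and spoon. I'll enlarge these.

Run:
```python
from h import *
crop('top0',170,165,310,270,5.7,'ct1'); crop('top0',320,190,420,265,6,'ct2')
crop('scene0',255,160,385,260,6,'cs1'); crop('scene0',160,250,230,305,8,'cs2')
```

```text
(no output)
```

View pics/ct1.png

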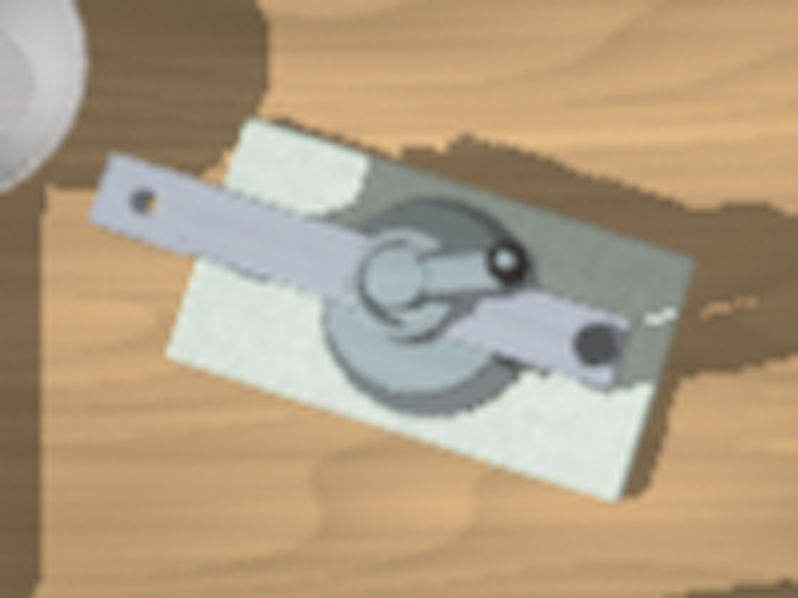

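View pics/ct2.png

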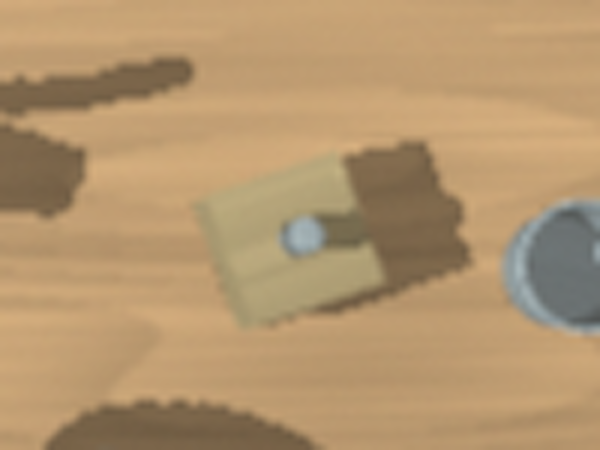

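View pics/cs1.png

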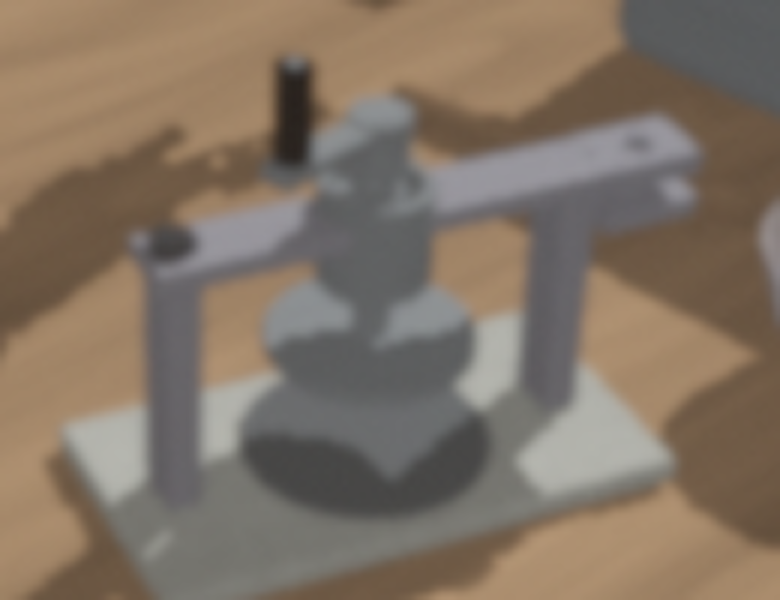

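View pics/cs2.png

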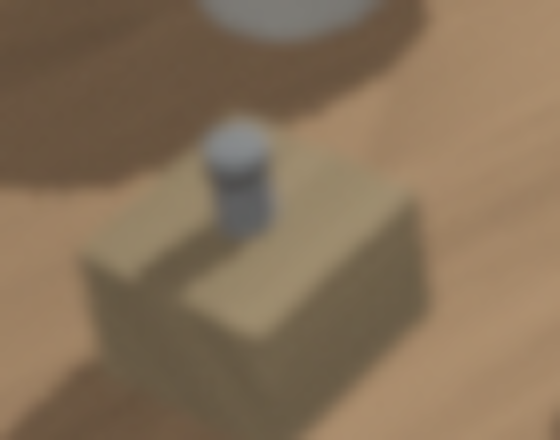

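Run:
```python
from h import *
np.set_printoptions(precision=4,suppress=True)
H=tri(('top0',195,199.9),('scene0',360.9,183.6)); K=tri(('top0',258.7,209.9),('scene0',303.6,169.9)); P=tri(('top0',370.1,228.9),('scene0',189.2,267.3))
S=tri(('top0',238.9,213.2),('scene0',318.3,178.1))
for n,x in zip('HKPS',(H,K,P,S)): print(n,x, np.hypot(*x[0][:2]))
print('top@z', atz('top0',195,199.9,.147), atz('top0',258.7,209.9,.238), atz('top0',370.1,228.9,.08))
print(np.linalg.norm(H[0][:2]-S[0][:2]),np.linalg.norm(K[0][:2]-S[0][:2]))
for n,u,v in [('top0',337,278),('top0',160,176),('top0',344,153),('top0',417,234)]: print(dep(n,u,v))
```

```text
H (array([0.6003, 0.2144, 0.1453]), [0.0008521921404329495, 0.0008521921404329102]) 0.6374409170650717
K (array([0.5585, 0.0297, 0.2383]), [0.000220468363497835, 0.00022046836349772037]) 0.5593016832203183
P (array([ 0.5116, -0.2875,  0.0788]), [0.0004980418439228712, 0.0004980418439228432]) 0.5868418043248833
S (array([0.5558, 0.0865, 0.1924]), [0.00010202195417192168, 0.0001020219541719965]) 0.5625297402216322
top@z [0.6007 0.2146 0.147 ] [0.5587 0.0299 0.238 ] [ 0.5118 -0.2868  0.08  ]
0.13535412168082836 0.05685845881432203
[ 0.3675 -0.1926  0.0064]
[0.6983 0.3551 0.0039]
[ 0.7384 -0.2169  0.0913]
[ 0.4971 -0.4464  0.002 ]
```

Heights and spacings check out: pin head top 0.079, hole 0.145–0.147, hole to axis 135 mm, knob radius 57 mm. I'm moving over the pin for a wrist-camera view.

arm_command:
  increments:
    - [-0.052,-0.025,-0.014,0]
    - [-0.052,-0.025,-0.014,0]
    - [-0.052,-0.025,-0.014,0]
    - [-0.052,-0.025,-0.014,0]
    - [-0.052,-0.025,-0.014,0]
    - [-0.052,-0.025,-0.014,0]
    - [-0.052,-0.025,-0.014,0]

```text
time: 1.02
tool_pos: [0.5044, 0.2453, 0.3282]
orientation: [-0.605, -3.08, 0.006]
contact_force: [0.2, 0.7, 0.2]
opening: 0.998
```

arm_command:
  increments:
    - [-0.0236,-0.0542,0,0]
    - [-0.0236,-0.0542,0,0]
    - [-0.0236,-0.0542,0,0]
    - [-0.0236,-0.0542,0,0]
    - [-0.0236,-0.0542,0,0]
    - [-0.0236,-0.0542,0,0]
    - [-0.0236,-0.0542,0.01,0]
    - [-0.0236,-0.0542,0.02,0]
    - [-0.0236,-0.0542,0.02,0]
  jaw: 0.3

```text
time: 2.15
tool_pos: [0.5166, -0.301, 0.2792]
orientation: [-0.606, -3.081, 0.008]
contact_force: [1.8, -0.3, 0.2]
opening: 0.7
```

arm_command:
  increments:
    - [0,0,0.05,0]
    - [0,0,0.05,0]
    - [0,0,0.05,0]
    - [0,0,0,0]

```text
time: 2.65
tool_pos: [0.5135, -0.3059, 0.1212]
orientation: [-0.616, -3.074, 0.005]
contact_force: [0.5, 0.1, 0.7]
opening: 0.701
```

Run:
```python
from h import *
np.set_printoptions(precision=4,suppress=True)
o=snap('wrist','w1'); print(o['tool_pos'],o['orientation'],o['time'])
z,f,cx,cy,C=load('w1')
X=np.array([.5118,-.287,.0795]); print(proj('w1',X))
```

```text
[ 0.5135 -0.3059  0.1212] [-0.6158 -3.0743  0.0045] 2.65
(np.float64(309.17370241770834), np.float64(229.12594687363318))
```

View pics/w1.png

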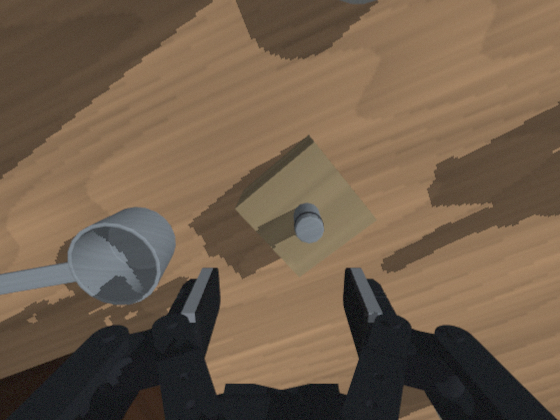

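The pin head top is at wrist pixel (309.5,229.5), within 0.5 px of the triangulated prediction. I'm descending and gripping.

arm_command:
  increments:
    - [0.0087,0.0168,0,0]
    - [0,0,0,0]
    - [0,0,0.03,0]
    - [0,0,0.025,0]
    - [0,0,0,0]

```text
time: 3.32
tool_pos: [0.5188, -0.2904, 0.0805]
orientation: [0.611, 3.069, -0.022]
contact_force: [-1.3, 0.3, 0.5]
opening: 0.699
```

arm_command:
  increments:
    - [0,0,0,0]
    - [0,0,0,0]

```text
time: 3.58
tool_pos: [0.5203, -0.2915, 0.0842]
orientation: [0.61, 3.066, -0.025]
contact_force: [0.1, 0.8, 0.9]
opening: 0.701
```

```bash
cat >> h.py <<'E'
def st(target=None):
    np.set_printoptions(precision=4,suppress=True)
    o=robot.get_obs(); R=Ro.from_rotvec(o['orientation']).as_matrix()
    print('t',round(o['time'],2),'p',o['tool_pos'],'open',round(o['opening'],3),'F',np.round(o['contact_force'],1),'M',np.round(o['ft_torque'],2))
    print('toolx',R[:,0],'tooly',R[:,1],'z',R[:,2],'yaw',np.degrees(np.arctan2(R[1,0],R[0,0])), 'qd',np.round(o['qd'],3))
    if target is not None: print('shift', R.T@(np.array(target)-o['tool_pos']))
    return o,R
E
python3 - <<'E'
from h import *
st([.512,-.287,.054])
E
```

```text
t 3.58 p [ 0.5203 -0.2915  0.0842] open 0.701 F [0.1 0.8 0.9] M [-0.02 -0.04 -0.02]
toolx [-0.9237  0.3827 -0.0186] tooly [ 0.383   0.9237 -0.0126] z [ 0.0124 -0.0188 -0.9997] yaw 157.4926379731412 qd [ 0.001 -0.008  0.015  0.007 -0.001  0.   ]
shift [0.0099 0.0013 0.03  ]
```

arm_command:
  increments:
    - [0,0,0,0]
    - [0,0,0,0]

```text
time: 3.82
tool_pos: [0.521, -0.2921, 0.0859]
orientation: [0.61, 3.064, -0.027]
contact_force: [-0.1, -0.2, 0.0]
opening: 0.701
```

Run:
```python
from h import *
st([.512,-.287,.054])
```

```text
t 3.83 p [ 0.521  -0.2921  0.0859] open 0.701 F [-0.1 -0.2  0. ] M [-0.    0.01  0.03]
toolx [-0.9236  0.3827 -0.0208] tooly [ 0.3831  0.9236 -0.0134] z [ 0.014  -0.0203 -0.9997] yaw 157.49104732986316 qd [ 0.    -0.005  0.007  0.004  0.001 -0.001]
shift [0.0109 0.0017 0.0317]
```

arm_command:
  increments:
    - [0.006,0.001,0.01,0]
    - [0.004,0.0005,0.01,0]
    - [0.001,0,0.006,0]

```text
time: 4.2
tool_pos: [0.5109, -0.2866, 0.0578]
orientation: [0.61, 3.064, -0.027]
contact_force: [0.0, -0.1, -0.1]
opening: 0.7
```

Run:
```python
from h import *
st([.512,-.287,.054])
```

```text
t 4.2 p [ 0.5109 -0.2866  0.0578] open 0.7 F [ 0.  -0.1 -0.1] M [ 0.03  0.01 -0.  ]
toolx [-0.9236  0.3827 -0.0205] tooly [ 0.383   0.9236 -0.0133] z [ 0.0138 -0.0201 -0.9997] yaw 157.49121962303226 qd [-0.007  0.012 -0.082 -0.096  0.    -0.003]
shift [-0.0011  0.0001  0.0039]
```

arm_command:
  increments:
    - [-0.001,0,0.002,0]
    - [0,0,0.002,0]
    - [0,0,0,0]

```text
time: 4.58
tool_pos: [0.5115, -0.2867, 0.0527]
orientation: [0.61, 3.065, -0.026]
contact_force: [-0.1, -0.1, -0.3]
opening: 0.698
```

Run:
```python
from h import *
st([.512,-.287,.054])
snap('wrist','w2')
```

```text
t 4.58 p [ 0.5115 -0.2867  0.0527] open 0.698 F [-0.1 -0.1 -0.3] M [ 0.04  0.01 -0.05]
toolx [-0.9236  0.3829 -0.0193] tooly [ 0.3831  0.9236 -0.0129] z [ 0.0129 -0.0193 -0.9997] yaw 157.48471855169367 qd [-0.    -0.     0.005  0.001  0.001  0.002]
shift [-0.0006 -0.0001 -0.0013]
```

View pics/w2.png

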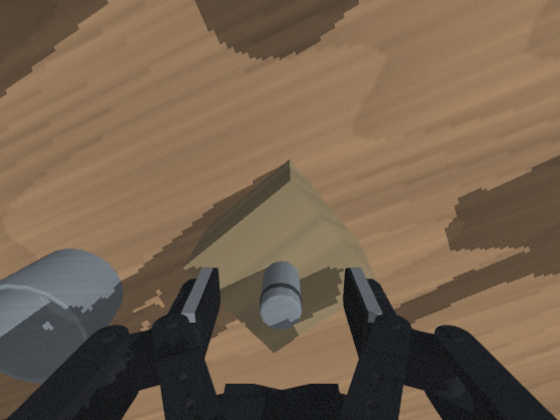

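The head top is at (281,305), midway between the pads (about 205 and 356). I'm closing the gripper.

arm_command:
  increments:
    - [0,0,0,0]
    - [0,0,0,0]
    - [0,0,0,0]
    - [0,0,0,0]
  jaw: 1.0
  force: 50

```text
time: 5.12
tool_pos: [0.5121, -0.2872, 0.0536]
orientation: [0.61, 3.064, -0.027]
contact_force: [0.0, 0.4, -0.6]
opening: 0.196
```

Run:
```python
from h import *
st([.512,-.287,.054])
```

```text
t 5.12 p [ 0.5121 -0.2872  0.0536] open 0.196 F [ 0.   0.4 -0.6] M [ 0.01 -0.01  0.02]
toolx [-0.9236  0.3828 -0.0207] tooly [ 0.3831  0.9236 -0.0134] z [ 0.014  -0.0203 -0.9997] yaw 157.48585300299368 qd [-0.001 -0.001 -0.     0.001 -0.001  0.001]
shift [ 0.0001  0.0001 -0.0004]
```

arm_command:
  increments:
    - [-0.0002,-0.0001,-0.008,0]
    - [-0.0002,-0.0001,-0.01,0]
    - [-0.0002,-0.0001,-0.01,0]
    - [-0.0002,-0.0001,-0.01,0]
    - [-0.0002,-0.0001,-0.01,0]
    - [-0.0002,-0.0001,-0.01,0]
    - [-0.0002,-0.0001,-0.01,0]
    - [0,0,-0.01,0]

```text
time: 6.12
tool_pos: [0.512, -0.2868, 0.1373]
orientation: [0.61, 3.063, -0.027]
contact_force: [0.9, 0.3, -0.5]
opening: 0.192
```

Run:
```python
from h import *
st([.512,-.287,.13])
snap('wrist','w3')
```

```text
t 6.12 p [ 0.512  -0.2868  0.1373] open 0.192 F [ 0.9  0.3 -0.5] M [0.04 0.02 0.02]
toolx [-0.9236  0.3829 -0.0209] tooly [ 0.3832  0.9236 -0.0134] z [ 0.0141 -0.0204 -0.9997] yaw 157.48211548642394 qd [ 0.001 -0.033  0.125  0.156  0.001  0.001]
shift [ 0.     -0.0001  0.0073]
```

View pics/w3.png

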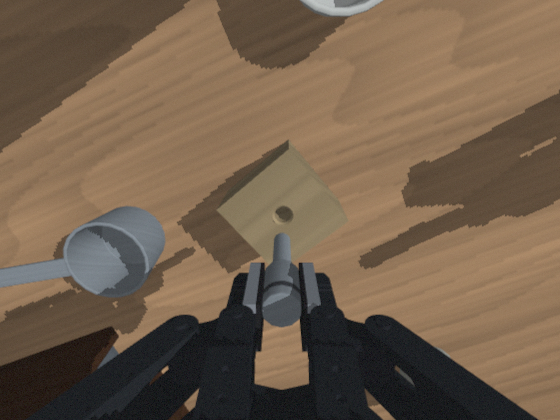

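Run:
```python
from h import *
crop('w3',220,180,340,340,3.7,'cw3')
z,f,cx,cy,C=load('w3')
print(dep('w3',284,205),atz('w3',284,214.5,.05))
```

```text
[ 0.50516235 -0.28302865  0.05051742] [ 0.51226003 -0.28595046  0.05      ]
```

View pics/cw3.png

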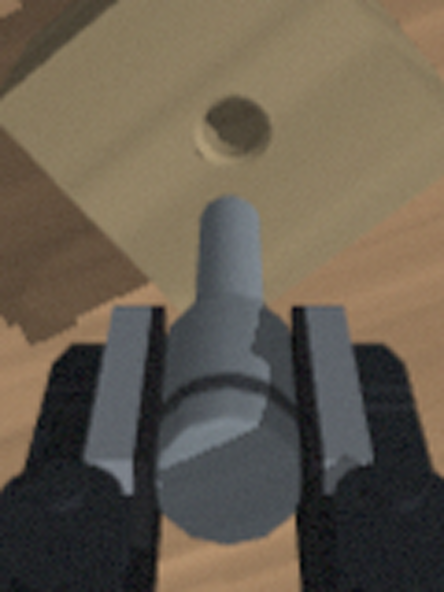

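Run:
```python
from h import *
z,f,cx,cy,C=load('w3'); E=np.array(robot.camera_params('wrist')['hand_eye'])
def tz(u,v,h):
    d=E[:3,:3]@np.array([(u-cx)/f,(v-cy)/f,1]);o=E[:3,3]; return o+d*(h-o[2])/d[2]
g=lambda c:( 220+(c[0]+.5)/3.7-.5,180+(c[1]+.5)/3.7-.5)
print('rim',tz(*g((230,196)),.0486)); 
print('headtop back edge',tz(*g((228,543)),-.0264),'l/r',tz(*g((157,480)),-.0264),tz(*g((302,480)),-.0264))
print('ring',tz(*g((228,378)),.0036),'l',tz(*g((160,412)),.0036),tz(*g((299,412)),.0036))
```

```text
rim [0.00338049 0.00030047 0.0486    ]
headtop back edge [-8.77303522e-03 -7.28244563e-05 -2.64000000e-02] l/r [-0.00016635 -0.00813419 -0.0264    ] [-0.00016785  0.00832596 -0.0264    ]
ring [-5.04050462e-03 -6.01528036e-05  3.60000000e-03] l [-0.0104656  -0.00955927  0.0036    ] [-0.01046679  0.00986088  0.0036    ]
```

arm_command:
  increments:
    - [0,0,-0.03,0]
    - [0,0,-0.04,0]
    - [0,0.01,-0.045,0]
    - [0.005,0.02,-0.04,0]
    - [0.01,0.04,-0.03,0]
    - [0.011,0.05,-0.015,0]
    - [0.012,0.054,0,0]
    - [0.012,0.054,0,0]
    - [0.012,0.054,0,0]
    - [0.012,0.054,0,0]

```text
time: 7.42
tool_pos: [0.5712, 0.0625, 0.3399]
orientation: [0.621, 3.058, -0.026]
contact_force: [0.8, 0.1, 0.0]
opening: 0.193
```

Run:
```python
from h import *
st([.6,.2145,.31])
```

```text
t 7.42 p [0.5712 0.0625 0.3399] open 0.193 F [0.8 0.1 0. ] M [ 0.01 -0.07  0.01]
toolx [-0.9206  0.3898 -0.0237] tooly [ 0.3901  0.9207 -0.0124] z [ 0.0169 -0.0207 -0.9996] yaw 157.0514416604757 qd [ 0.831  0.352  0.346  0.005 -0.015  0.83 ]
shift [0.0334 0.1515 0.0272]
```

arm_command:
  increments:
    - [0.01,0.045,0,0]
    - [0.008,0.036,0,0]
    - [0.006,0.028,0.003,0]
    - [0.005,0.02,0.006,0]
    - [0.0025,0.01,0.01,0]
    - [0.001,0.004,0.012,0]
    - [0,0,0.012,0]
    - [0,0,0.01,0]
    - [0,0,0.005,0]

```text
time: 8.55
tool_pos: [0.5978, 0.2121, 0.2745]
orientation: [0.618, 3.061, -0.028]
contact_force: [-0.1, 1.4, -0.5]
opening: 0.187
```

Run:
```python
from h import *
st([.6,.2145,.23])
snap('wrist','w4')
print(proj('w4',np.array([.6003,.2144,.147])))
```

```text
t 8.55 p [0.5978 0.2121 0.2745] open 0.187 F [-0.1  1.4 -0.5] M [0.01 0.06 0.01]
toolx [-0.9216  0.3875 -0.0222] tooly [ 0.3879  0.9216 -0.0139] z [ 0.0151 -0.0214 -0.9997] yaw 157.19306994913126 qd [-0.008 -0.03  -0.104 -0.081 -0.    -0.003]
shift [-0.0001  0.0037  0.0445]
(np.float64(286.9329643641916), np.float64(199.4292785984249))
```

View pics/w4.png

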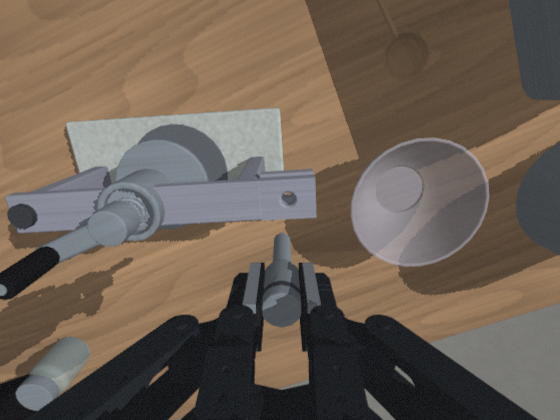

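Run:
```python
from h import *
crop('w4',230,160,340,290,5,'cw4')
```

```text
(no output)
```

View pics/cw4.png

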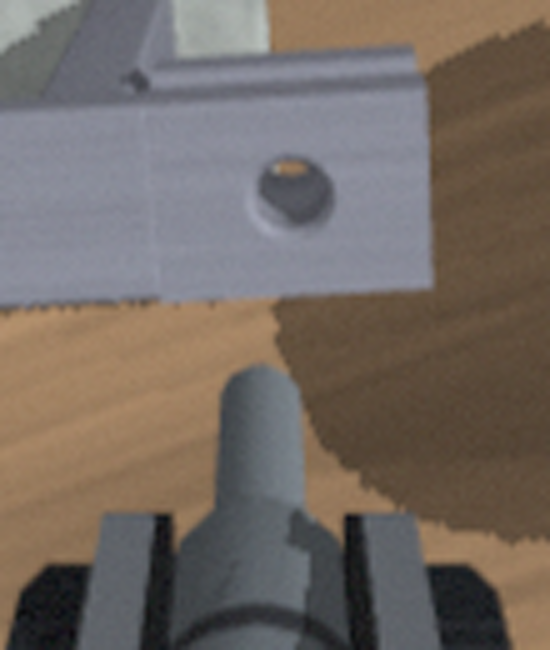

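Run:
```python
from h import *
print(atz('w4',287.9,199.1,.147), atz('w3',282.9,215,.05), dep('w4',287,192),dep('w4',300,205))
for z in (.236,.2):
  st([.6005,.2150,z])
```

```text
[0.60034398 0.21528421 0.147     ] [ 0.51231987 -0.28685861  0.05      ] [ 6.35596112e-01  2.00350266e-01 -5.99224773e-04] [0.60927936 0.22294496 0.14719846]
t 8.6 p [0.5977 0.2121 0.274 ] open 0.189 F [ 0.4  0.6 -1. ] M [0.04 0.08 0.02]
toolx [-0.9216  0.3875 -0.0217] tooly [ 0.3878  0.9216 -0.0142] z [ 0.0145 -0.0215 -0.9997] yaw 157.19649163953747 qd [ 0.003  0.006  0.022  0.02  -0.001  0.003]
shift [-0.0006  0.0043  0.038 ]
t 8.6 p [0.5977 0.2121 0.274 ] open 0.189 F [ 0.4  0.6 -1. ] M [0.04 0.08 0.02]
toolx [-0.9216  0.3875 -0.0217] tooly [ 0.3878  0.9216 -0.0142] z [ 0.0145 -0.0215 -0.9997] yaw 157.19649163953747 qd [ 0.003  0.006  0.022  0.02  -0.001  0.003]
shift [0.0001 0.0048 0.074 ]
```

Run:
```python
from h import *
st([.5996,.2161,.204])
```

```text
t 8.6 p [0.5977 0.2121 0.274 ] open 0.189 F [ 0.4  0.6 -1. ] M [0.04 0.08 0.02]
toolx [-0.9216  0.3875 -0.0217] tooly [ 0.3878  0.9216 -0.0142] z [ 0.0145 -0.0215 -0.9997] yaw 157.19649163953747 qd [ 0.003  0.006  0.022  0.02  -0.001  0.003]
shift [0.0013 0.0054 0.0699]
```

arm_command:
  increments:
    - [0.0006,0.003,0.01,0]
    - [0.0005,0.0024,0.015,0]
    - [0.0002,0,0.015,0]
    - [0,0,0.012,0]
    - [0,0,0.007,0]
    - [0,0,0.002,0]
    - [0,0,0,0]

```text
time: 9.48
tool_pos: [0.5996, 0.2162, 0.2087]
orientation: [0.618, 3.061, -0.028]
contact_force: [-0.7, 1.2, -1.3]
opening: 0.196
```

Run:
```python
from h import *
st([.5996,.2161,.204])
snap('wrist','w5');crop('w5',230,160,340,290,5,'cw5')
```

```text
t 9.47 p [0.5996 0.2162 0.2087] open 0.196 F [-0.7  1.2 -1.3] M [-0.03 -0.02 -0.02]
toolx [-0.9215  0.3878 -0.0218] tooly [ 0.3882  0.9215 -0.0142] z [ 0.0146 -0.0216 -0.9997] yaw 157.1753586313241 qd [-0.001 -0.     0.002 -0.002 -0.002 -0.   ]
shift [ 0.     -0.      0.0047]
```

View pics/cw5.png

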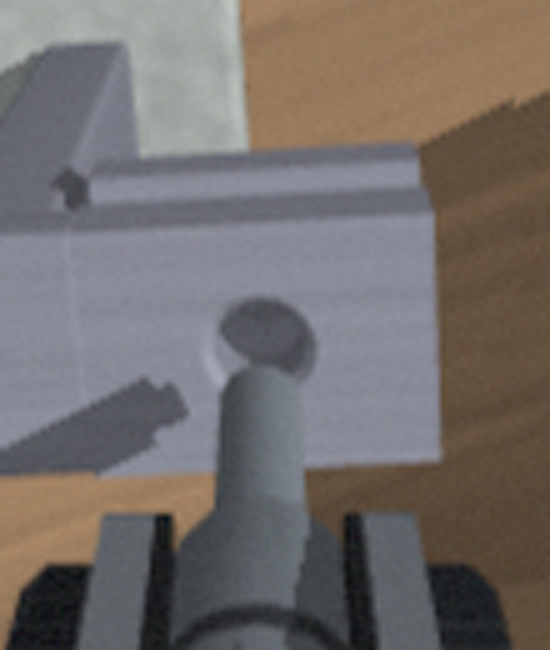

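Run:
```python
from h import *
for v in (343,349,353): print(atz('w5',230+261.5/5-.5,160+v/5-.4,.147))
```

```text
[0.59953994 0.21566117 0.147     ]
[0.60034979 0.21532079 0.147     ]
[0.60089093 0.21509335 0.147     ]
```

arm_command:
  increments:
    - [0.0001,0,0.006,0]
    - [0.0001,0,0.006,0]
    - [0.0001,0.0001,0.006,0]
    - [0.0001,0.0001,0.006,0]
    - [0,0,0,0]

```text
time: 10.15
tool_pos: [0.6, 0.2161, 0.1836]
orientation: [0.618, 3.06, -0.028]
contact_force: [0.5, 0.4, -0.8]
opening: 0.19
```

Run:
```python
from h import *
st([.5999,.2159,.1506])
```

```text
t 10.15 p [0.6    0.2161 0.1836] open 0.19 F [ 0.5  0.4 -0.8] M [0.03 0.03 0.01]
toolx [-0.9214  0.3879 -0.0227] tooly [ 0.3882  0.9215 -0.0137] z [ 0.0156 -0.0214 -0.9996] yaw 157.1722239747617 qd [ 0.002 -0.003  0.009  0.001  0.    -0.001]
shift [0.0008 0.0003 0.033 ]
```

arm_command:
  increments:
    - [0.0001,0,0.006,0]
    - [0.0001,0,0.006,0]
    - [0.0001,0.0001,0.006,0]
    - [0.0001,0.0001,0.005,0]
    - [0,0,0.002,0]

```text
time: 10.78
tool_pos: [0.6002, 0.2159, 0.157]
orientation: [0.618, 3.06, -0.028]
contact_force: [-0.5, -0.4, -1.1]
opening: 0.191
```

Run:
```python
from h import *
st([.5999,.2159,.1506])
```

```text
t 10.78 p [0.6002 0.2159 0.157 ] open 0.191 F [-0.5 -0.4 -1.1] M [ 0.03 -0.   -0.01]
toolx [-0.9214  0.3878 -0.0229] tooly [ 0.3882  0.9215 -0.0136] z [ 0.0159 -0.0214 -0.9996] yaw 157.17452858308286 qd [ 0.     0.001 -0.025 -0.029  0.002 -0.001]
shift [ 0.0004 -0.      0.0064]
```

arm_command:
  increments:
    - [0.0001,0,0.003,0]
    - [0,0,0.002,0]
    - [0,0,0.001,0]
    - [0,0,0,0]

```text
time: 11.28
tool_pos: [0.6003, 0.2158, 0.1508]
orientation: [0.618, 3.06, -0.028]
contact_force: [0.4, 0.3, -0.9]
opening: 0.188
```

Run:
```python
from h import *
st([.5999,.2159,.1506])
```

```text
t 11.28 p [0.6003 0.2158 0.1508] open 0.188 F [ 0.4  0.3 -0.9] M [-0.07  0.1   0.04]
toolx [-0.9214  0.3879 -0.0233] tooly [ 0.3882  0.9215 -0.0133] z [ 0.0163 -0.0213 -0.9996] yaw 157.17233966359703 qd [-0.001 -0.001  0.002  0.     0.001 -0.   ]
shift [ 0.0004 -0.0001  0.0002]
```

Practically at seat height. I'm opening to drop the pin the last bit, then backing straight up.

arm_command:
  increments:
    - [0,0,0,0]
    - [0,0,0,0]
    - [0,0,-0.002,0]
    - [0,0,-0.01,0]
    - [0,0,-0.02,0]
    - [0,0,-0.02,0]
    - [0,0,-0.01,0]
    - [0,0,0,0]
  jaw: 0.35

```text
time: 12.28
tool_pos: [0.6003, 0.2174, 0.2202]
orientation: [0.617, 3.055, -0.025]
contact_force: [0.4, -0.3, -0.0]
opening: 0.65
```

Run:
```python
from h import *
st()
snap('wrist','w6');snap('scene','s6');snap('top','t6');
crop('w6',230,180,350,340,3.7,'cw6');crop('s6',255,150,385,250,6,'cs6');crop('t6',170,165,310,270,5.7,'ct6')
```

```text
t 12.28 p [0.6003 0.2174 0.2202] open 0.65 F [ 0.4 -0.3 -0. ] M [-0.01  0.01  0.02]
toolx [-0.9213  0.3879 -0.027 ] tooly [ 0.3883  0.9215 -0.011 ] z [ 0.0206 -0.0206 -0.9996] yaw 157.1693388403889 qd [-0.001  0.003 -0.002  0.002 -0.    -0.   ]
```

View pics/w6.png

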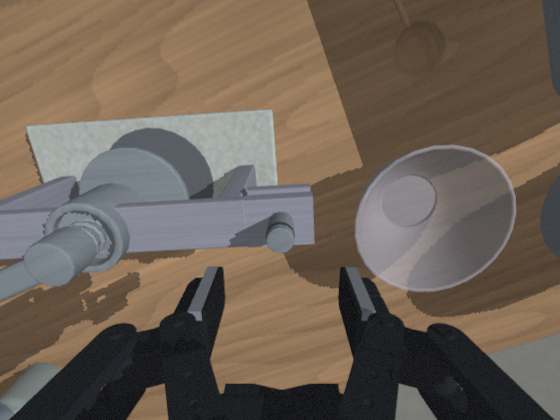

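View pics/cs6.png

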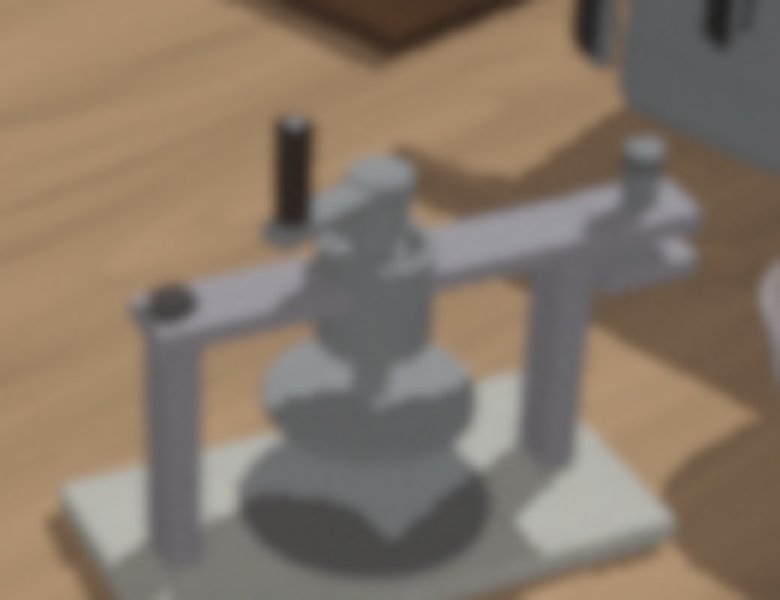

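View pics/ct6.png

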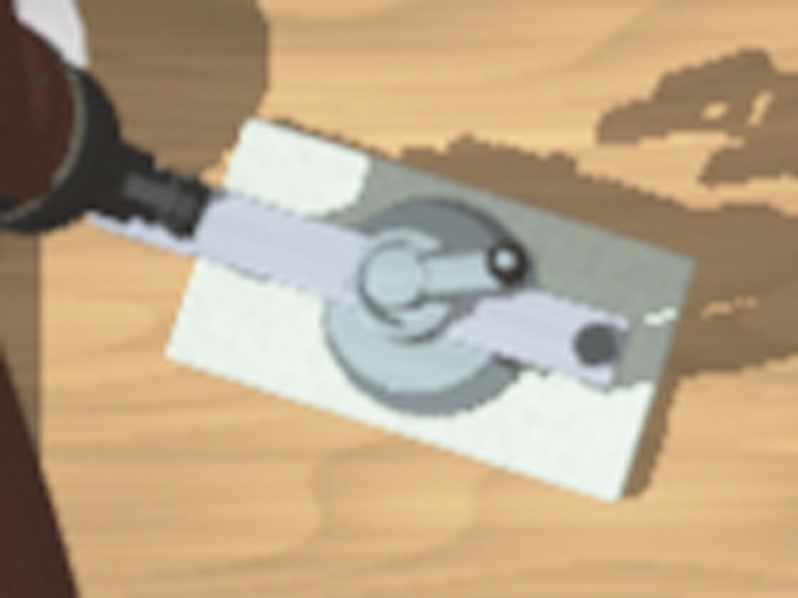

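Run:
```python
from h import *
print(tri(('s6',361.75,174.1),('w6',280.5,237.5)), dep('w6',280,237), atz('s6',361.75,174.1,.177))
```

```text
(array([0.59894588, 0.21572632, 0.17434706]), [0.0011854932172101812, 0.0011854932172102339]) [0.59814682 0.21691388 0.17746268] [0.60121117 0.21066297 0.177     ]
```

View pics/cw6.png

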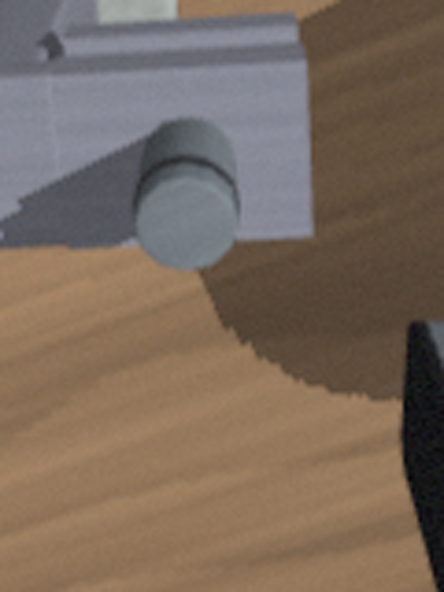

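The head top reads 0.1775 m by depth, so the pin is home. The screw and crank haven't moved. Next I'll go over to the crank knob.

arm_command:
  increments:
    - [0,0,-0.02,0]
    - [0,0,-0.03,0]
    - [-0.002,-0.008,-0.03,0]
    - [-0.006,-0.033,-0.01,0]
    - [-0.008,-0.045,0,0]
    - [-0.008,-0.045,0,0]
    - [-0.006,-0.033,0.002,0]
    - [-0.004,-0.015,0.002,0]
    - [-0.001,-0.007,0,0]
    - [0,0,0,0]
  jaw: 0.5

```text
time: 13.68
tool_pos: [0.5545, 0.03, 0.3014]
orientation: [0.617, 3.071, -0.031]
contact_force: [0.4, -0.5, 0.2]
opening: 0.5
```

Run:
```python
from h import *
st([.5587,.0298,.27])
snap('wrist','w7')
print(proj('w7',np.array([.5586,.0298,.2383])))
cr=lambda c,u0,v0,s:(u0+(c[0]+.5)/s-.5, v0+(c[1]+.5)/s-.5)
B=tri(('top0',*cr((598,345),170,165,5.7)),('scene0',*cr((170,241),255,160,6)))
print('bolt',B)
H=np.array([.6003,.2150]); d=(H-B[0][:2]);d/=np.linalg.norm(d); print(d,np.degrees(np.arctan2(d[1],d[0])),'axis',H-.135*d)
```

```text
t 13.68 p [0.5545 0.03   0.3014] open 0.5 F [ 0.4 -0.5  0.2] M [ 0.04 -0.03  0.01]
toolx [-0.9223  0.3862 -0.0129] tooly [ 0.3864  0.9222 -0.0178] z [ 0.005  -0.0214 -0.9998] yaw 157.27830053435025 qd [ 0.008  0.005 -0.001 -0.001  0.005  0.004]
shift [-0.0036  0.002   0.0315]
(np.float64(285.08093804865706), np.float64(233.11341852338236))
bolt (array([ 0.524 , -0.0083,  0.1509]), [0.00040875495900132247, 0.00040875495900122977])
[0.3233 0.9463] 71.13709165206213 axis [0.5567 0.0873]
```

View pics/w7.png

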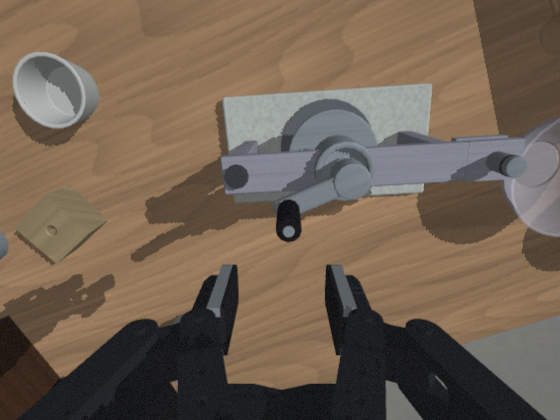

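Run:
```python
from h import *
crop('w7',260,130,390,250,5,'cw7')
print(dep('w7',289,232))
```

```text
[0.55834621 0.03278269 0.2395581 ]
```

View pics/cw7.png

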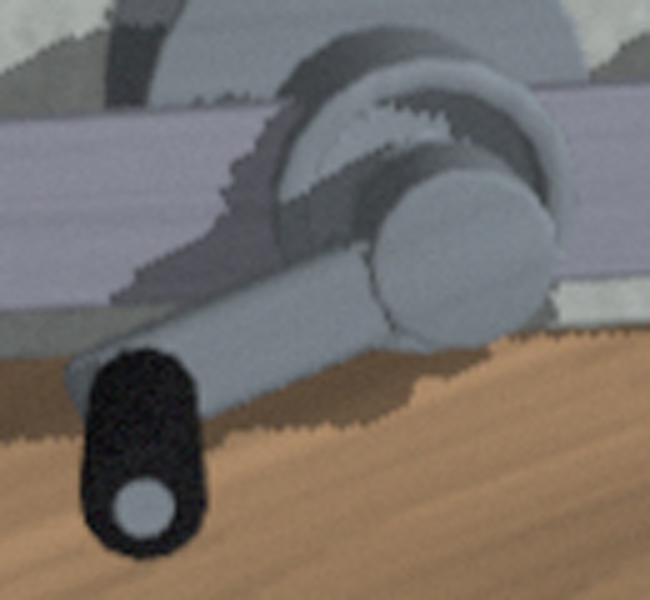

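Run:
```python
from h import *
print('knob',atz('w7',288.4,229,.238),dep('w7',288,236), dep('w7',286,228))
h=dep('w7',352,181); print('hub depth',h, atz('w7',352.4,181.2,h[2]))
a=dep('w7',310,196); print('arm',a)
B=dep('w7',508,166);print('pin',B)
```

```text
knob [0.55676591 0.03299756 0.238     ] [0.56108646 0.03092794 0.23891648] [0.5552243  0.03187322 0.23863581]
hub depth [0.55515036 0.08737469 0.19419187] [0.55542137 0.08761069 0.19419187]
arm [0.55479068 0.05266213 0.19191984]
pin [0.59654353 0.20923817 0.17790633]
```

Run:
```python
from h import *
st([.557,.0325,.202])
```

```text
t 13.72 p [0.5545 0.0302 0.3014] open 0.5 F [-0.  -0.5  0.4] M [ 0.03  0.01 -0.01]
toolx [-0.9225  0.3858 -0.0128] tooly [ 0.386   0.9223 -0.0178] z [ 0.0049 -0.0214 -0.9998] yaw 157.3019240857325 qd [ 0.012  0.003  0.003 -0.001  0.     0.001]
shift [-0.0002  0.0048  0.0993]
```

arm_command:
  increments:
    - [0,0.003,0.01,0]
    - [0,0.0018,0.02,0]
    - [0,0,0.02,0]
    - [0,0,0.012,0]
    - [0,0,0.005,0]
    - [0,0,0.001,0]

```text
time: 14.48
tool_pos: [0.5573, 0.0377, 0.2292]
orientation: [0.609, 3.073, -0.03]
contact_force: [0.1, -0.5, 0.7]
opening: 0.503
```

Run:
```python
from h import *
st([.557,.0325,.202])
snap('wrist','w8')
```

```text
t 14.47 p [0.5573 0.0377 0.2292] open 0.503 F [ 0.1 -0.5  0.7] M [-0.06  0.01 -0.  ]
toolx [-0.9245  0.3811 -0.012 ] tooly [ 0.3812  0.9243 -0.0172] z [ 0.0045 -0.0205 -0.9998] yaw 157.59775682513666 qd [ 0.004 -0.002 -0.013 -0.015  0.001  0.001]
shift [-0.0013 -0.0045  0.0273]
```

View pics/w8.png

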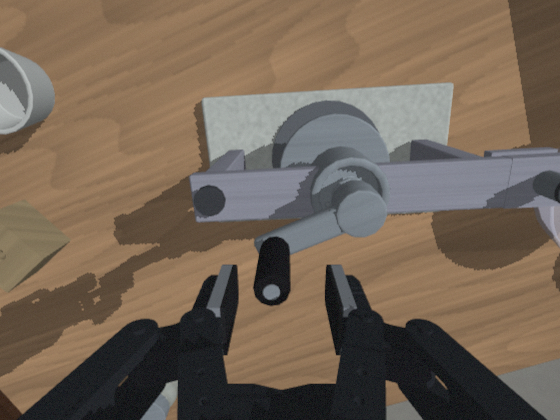

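arm_command:
  increments:
    - [-0.0008,-0.003,0.006,0]
    - [-0.0005,-0.0012,0.009,0]
    - [0,0,0.007,0]
    - [0,0,0.003,0]
    - [0,0,0,0]

```text
time: 15.15
tool_pos: [0.5576, 0.0321, 0.2036]
orientation: [0.609, 3.072, -0.03]
contact_force: [0.2, 0.2, 0.2]
opening: 0.497
```

Run:
```python
from h import *
st([.557,.0325,.202])
snap('wrist','w9')
```

```text
t 15.15 p [0.5576 0.0321 0.2036] open 0.497 F [0.2 0.2 0.2] M [ 0.02 -0.04 -0.07]
toolx [-0.9242  0.3816 -0.0136] tooly [ 0.3818  0.9241 -0.0168] z [ 0.0061 -0.0207 -0.9998] yaw 157.56202034855912 qd [-0.002 -0.002  0.001 -0.    -0.001  0.   ]
shift [0.0007 0.0002 0.0016]
```

View pics/w9.png

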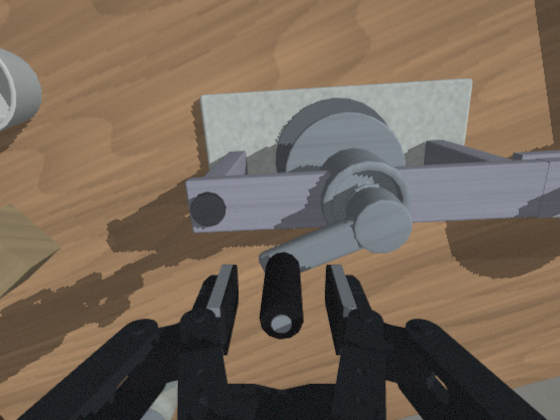

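The knob is at u≈281, centred between the pads (about 230 and 333). I'm gripping it gently.

arm_command:
  increments:
    - [0,0,0,0]
    - [0,0,0,0]
    - [0,0,0,0]
  jaw: 1.0
  force: 25

```text
time: 15.58
tool_pos: [0.5579, 0.0324, 0.2043]
orientation: [0.609, 3.071, -0.029]
contact_force: [-0.6, 0.2, -1.0]
opening: 0.204
```

```bash
cat >> h.py <<'E'
A=np.array([.5558,.0870]); r=.055
def cr(step=None):
    o,R=st(); p=o['tool_pos'][:2]-A; print('rad',np.hypot(*p),'ang',np.degrees(np.arctan2(p[1],p[0])))
def arc(angs, dz=0.0, A=A, r=r):
    # rows from the measured pose to successive angles (deg) on the circle
    o=robot.get_obs(); R=Ro.from_rotvec(o['orientation']).as_matrix(); q=o['tool_pos'].copy()
    for a in angs:
        t=np.array([A[0]+r*np.cos(np.radians(a)),A[1]+r*np.sin(np.radians(a)),q[2]-dz]); print(a,np.round(R.T@(t-q),4)); q=t
E
python3 - <<'E'
from h import *
cr(); arc(range(-85,-40,5))
E
```

```text
t 15.57 p [0.5579 0.0324 0.2043] open 0.204 F [-0.6  0.2 -1. ] M [ 0.09 -0.02 -0.  ]
toolx [-0.9243  0.3814 -0.0143] tooly [ 0.3816  0.9242 -0.0161] z [ 0.007  -0.0204 -0.9998] yaw 157.57735031889217 qd [ 0.    -0.001 -0.001  0.     0.001 -0.   ]
rad 0.05467340344240698 ang -87.83017267077817
-85 [-0.0026  0.0009  0.    ]
-80 [-0.0042  0.0024  0.    ]
-75 [-0.0039  0.0027  0.    ]
-70 [-0.0037  0.0031  0.    ]
-65 [-0.0034  0.0034 -0.    ]
-60 [-0.0031  0.0037 -0.    ]
-55 [-0.0028  0.0039 -0.    ]
-50 [-0.0024  0.0042 -0.    ]
-45 [-0.002   0.0043 -0.    ]
```

arm_command:
  increments:
    - [-0.0026,0.0009,0,0]
    - [-0.0042,0.0024,0,0]
    - [-0.0039,0.0027,0,0]
    - [-0.0037,0.0031,0,0]
    - [-0.0034,0.0034,0,0]

```text
time: 16.2
tool_pos: [0.5799, 0.0377, 0.2044]
orientation: [0.609, 3.072, -0.029]
contact_force: [-3.0, 2.0, 0.3]
opening: 0.201
```

Run:
```python
from h import *
cr(); arc(range(-60,-10,5))
```

```text
t 16.2 p [0.5799 0.0377 0.2044] open 0.201 F [-3.   2.   0.3] M [ 0.53  0.38 -0.04]
toolx [-0.9243  0.3814 -0.013 ] tooly [ 0.3815  0.9242 -0.016 ] z [ 0.006  -0.0198 -0.9998] yaw 157.58060013464217 qd [0.04  0.12  0.122 0.002 0.003 0.037]
rad 0.05488026400291533 ang -63.91075297462843
-60 [-0.0025  0.0028 -0.    ]
-55 [-0.0028  0.0039 -0.    ]
-50 [-0.0024  0.0042 -0.    ]
-45 [-0.002   0.0043 -0.    ]
-40 [-0.0016  0.0045 -0.0001]
-35 [-0.0012  0.0046 -0.0001]
-30 [-0.0008  0.0047 -0.0001]
-25 [-0.0004  0.0048 -0.0001]
-20 [-0.      0.0048 -0.0001]
-15 [ 0.0004  0.0048 -0.0001]
```

arm_command:
  increments:
    - [-0.0025,0.0028,0,0]
    - [-0.0028,0.0039,0,0]
    - [-0.0024,0.0042,0,0]
    - [-0.002,0.0043,0,0]
    - [-0.0016,0.0045,0,0]

```text
time: 16.82
tool_pos: [0.599, 0.0529, 0.2038]
orientation: [0.609, 3.073, -0.028]
contact_force: [-2.1, 0.4, -5.0]
opening: 0.203
```

Run:
```python
from h import *
cr(); arc(range(-36,0,3))
```

```text
t 16.82 p [0.599  0.0529 0.2038] open 0.203 F [-2.1  0.4 -5. ] M [ 0.39  0.26 -0.01]
toolx [-0.9244  0.3812 -0.012 ] tooly [ 0.3813  0.9243 -0.0158] z [ 0.005  -0.0192 -0.9998] yaw 157.59273441834344 qd [0.057 0.097 0.089 0.004 0.001 0.057]
rad 0.05498348331178537 ang -38.29930231476681
-36 [-0.0006  0.0021 -0.    ]
-33 [-0.0006  0.0028 -0.    ]
-30 [-0.0005  0.0028 -0.    ]
-27 [-0.0003  0.0029 -0.    ]
-24 [-0.0002  0.0029 -0.    ]
-21 [-0.      0.0029 -0.    ]
-18 [ 0.0001  0.0029 -0.    ]
-15 [ 0.0003  0.0029 -0.    ]
-12 [ 0.0004  0.0028 -0.0001]
-9 [ 0.0006  0.0028 -0.0001]
-6 [ 0.0007  0.0028 -0.0001]
-3 [ 0.0009  0.0027 -0.0001]
```

Fz is −5 N, so the hand now seems to carry the screw's weight. I'll ease the grip here and look before turning further.

arm_command:
  increments:
    - [0,0,0,0]

```text
time: 16.95
tool_pos: [0.5993, 0.0534, 0.203]
orientation: [0.608, 3.074, -0.027]
contact_force: [0.8, 1.5, -4.2]
opening: 0.202
```

Run:
```python
from h import *
cr(); snap('wrist','w10'); print(robot.get_obs()['contact_force'])
crop('w10',240,180,440,340,4,'cw10')
```

```text
t 16.95 p [0.5993 0.0534 0.203 ] open 0.202 F [ 0.8  1.5 -4.2] M [ 0.69 -0.4  -0.  ]
toolx [-0.9246  0.3807 -0.0115] tooly [ 0.3809  0.9245 -0.0153] z [ 0.0048 -0.0185 -0.9998] yaw 157.6207397284 qd [-0.001  0.003 -0.005 -0.003  0.001 -0.001]
rad 0.05493113452697883 ang -37.673582926809765
[ 2.4852  3.7331 -8.0366]
```

View pics/cw10.png

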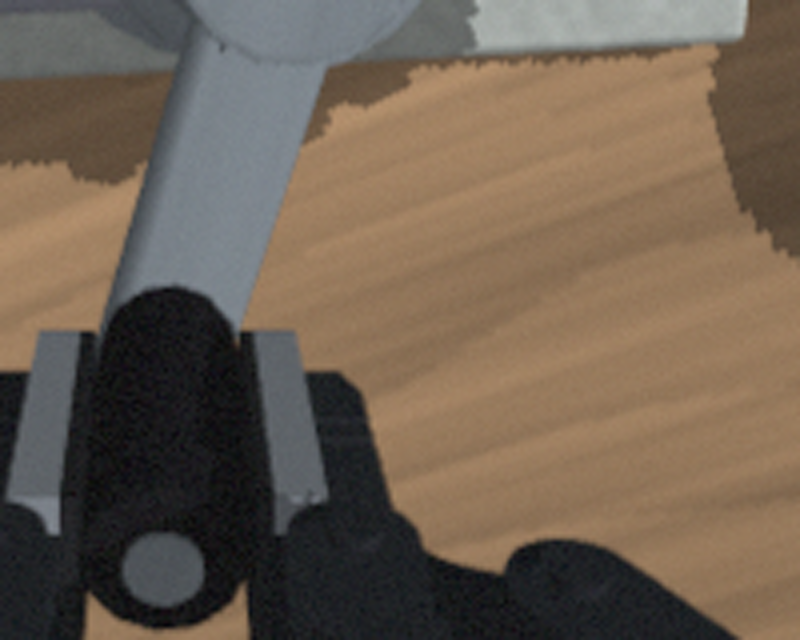

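arm_command:
  increments:
    - [0,0,0,0]
    - [0,0,0,0]
  jaw: 0.72

```text
time: 17.25
tool_pos: [0.5996, 0.0526, 0.2036]
orientation: [0.609, 3.072, -0.029]
contact_force: [0.3, 0.4, 0.2]
opening: 0.282
```

Run:
```python
from h import *
cr(); snap('wrist','w11'); print(robot.get_obs()['contact_force'])
crop('w11',240,180,440,340,4,'cw11')
```

```text
t 17.25 p [0.5996 0.0526 0.2036] open 0.282 F [0.3 0.4 0.2] M [ 0.06  0.   -0.03]
toolx [-0.9244  0.3811 -0.0133] tooly [ 0.3813  0.9243 -0.0161] z [ 0.0061 -0.02   -0.9998] yaw 157.59319963616397 qd [-0.001 -0.002  0.003 -0.    -0.004  0.   ]
rad 0.05568937440931504 ang -38.1261527502659
[0.3823 0.0005 0.6814]
```

View pics/cw11.png

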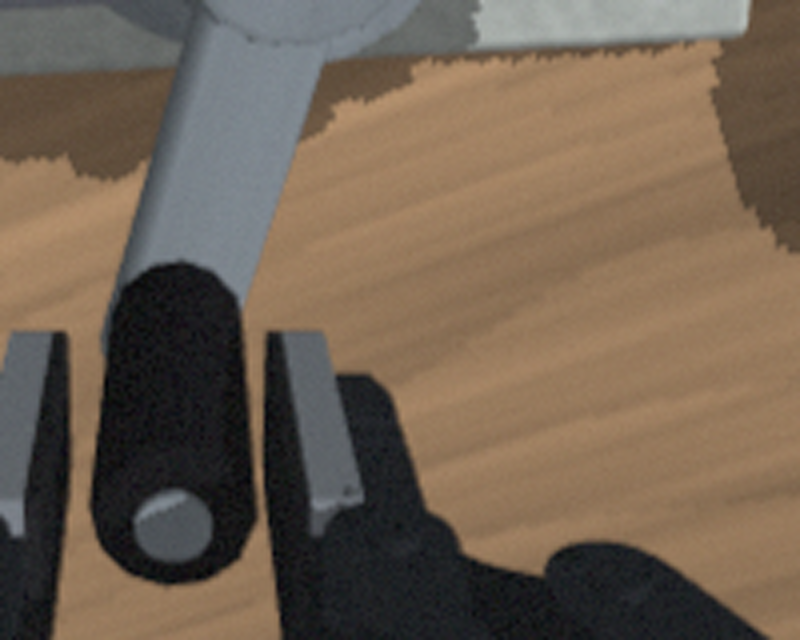

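Run:
```python
from h import *
for fn,pts in (('w7',[(286,228),(288,236),(288,225)]),('w9',[(270,325),(282,334),(290,320)]),('w10',[(264,324),(280,335),(270,310)]),('w11',[(268,312),(284,324),(283,299)])):
    for p in pts: print(fn,p,dep(fn,*p))
for fn,p in (('w7',(352,181)),('w9',(380,225)),('w10',(315,186)),('w11',(315,184)),('w7',(310,196)),('w11',(290,210)),('w10',(290,210))): print('hub/arm',fn,dep(fn,*p))
```

```text
w7 (286, 228) [0.55522287 0.03187029 0.2386359 ]
w7 (288, 236) [0.56108503 0.03092502 0.23891657]
w7 (288, 225) [0.55375394 0.03393595 0.23852508]
w9 (270, 325) [0.55703263 0.02803833 0.23840844]
w9 (282, 334) [0.56250762 0.03094587 0.23885063]
w9 (290, 320) [0.55694883 0.03662378 0.23949955]
w10 (264, 324) [0.59877112 0.04655966 0.2359762 ]
w10 (280, 335) [0.60583589 0.05064157 0.23643932]
w10 (270, 310) [0.59256454 0.05190486 0.23735727]
w11 (268, 312) [0.59802411 0.04767304 0.23107701]
w11 (284, 324) [0.60586165 0.05169453 0.23143046]
w11 (283, 299) [0.59383387 0.05617852 0.23203132]
hub/arm w7 [0.5551488  0.0873715  0.19419164]
hub/arm w9 [0.55406198 0.08644403 0.19370966]
hub/arm w10 [0.56454036 0.08488743 0.19394014]
hub/arm w11 [0.56639292 0.0842699  0.18585922]
hub/arm w7 [0.55478918 0.05265893 0.19191981]
hub/arm w11 [0.57474787 0.06739601 0.18518004]
hub/arm w10 [0.57235786 0.06896655 0.19076188]
```

The hub top fell from 0.194 to 0.186, about 8 mm, so the drop has happened. It came between −46° and −38° world crank angle, with little overshoot. I'm lowering the hand and regripping.

arm_command:
  increments:
    - [0.0002,0.0006,0.005,0]
    - [0.0001,0,0.004,0]
    - [0,0,0.001,0]
    - [0,0,0,0]

```text
time: 17.8
tool_pos: [0.5997, 0.0527, 0.1934]
orientation: [0.609, 3.071, -0.029]
contact_force: [-0.2, -0.1, -0.2]
opening: 0.277
```

arm_command:
  increments:
    - [0,0,0,0]
    - [0,0,0,0]
  jaw: 1.0
  force: 25

```text
time: 18.05
tool_pos: [0.5997, 0.0528, 0.1935]
orientation: [0.609, 3.071, -0.029]
contact_force: [-0.2, -0.6, -0.1]
opening: 0.203
```

Run:
```python
from h import *
cr(); arc(range(-46,-130,-8))
```

```text
t 18.05 p [0.5997 0.0528 0.1935] open 0.203 F [-0.2 -0.6 -0.1] M [ 0.17 -0.05  0.05]
toolx [-0.9242  0.3816 -0.0141] tooly [ 0.3818  0.9241 -0.016 ] z [ 0.0069 -0.0202 -0.9998] yaw 157.5656528095165 qd [ 0.001 -0.001  0.     0.001  0.002  0.   ]
rad 0.05564863340579408 ang -37.921958799517846
-46 [ 0.0032 -0.0071  0.0001]
-54 [ 0.0036 -0.0068  0.0001]
-62 [ 0.0045 -0.0062  0.    ]
-70 [ 0.0053 -0.0056  0.    ]
-78 [ 0.006  -0.0048 -0.    ]
-86 [ 0.0066 -0.0039 -0.    ]
-94 [ 0.0071 -0.0029 -0.0001]
-102 [ 0.0074 -0.0019 -0.0001]
-110 [ 0.0076 -0.0009 -0.0001]
-118 [ 0.0077  0.0002 -0.0001]
-126 [ 0.0076  0.0013 -0.0001]
```

arm_command:
  increments:
    - [0.0032,-0.0071,0.0003,0]
    - [0.0036,-0.0068,0.0003,0]
    - [0.0045,-0.0062,0.0003,0]
    - [0.0053,-0.0056,0.0003,0]
    - [0.006,-0.0048,0.0003,0]

```text
time: 18.68
tool_pos: [0.5657, 0.0326, 0.1924]
orientation: [0.608, 3.07, -0.025]
contact_force: [1.4, 4.4, 1.3]
opening: 0.203
```

Run:
```python
from h import *
cr(); arc(range(-84,-150,-8))
```

```text
t 18.68 p [0.5657 0.0326 0.1924] open 0.203 F [1.4 4.4 1.3] M [ 1.37 -0.36 -0.01]
toolx [-0.9244  0.3812 -0.0151] tooly [ 0.3814  0.9243 -0.0135] z [ 0.0088 -0.0182 -0.9998] yaw 157.58763013101606 qd [-0.048 -0.201 -0.198 -0.004  0.016 -0.05 ]
rad 0.05529736018684508 ang -79.65379020083016
-84 [ 0.0038 -0.0019 -0.    ]
-92 [ 0.007  -0.0032 -0.0001]
-100 [ 0.0074 -0.0022 -0.0001]
-108 [ 0.0076 -0.0011 -0.0001]
-116 [ 0.0077 -0.0001 -0.0001]
-124 [ 0.0076  0.001  -0.0001]
-132 [ 0.0074  0.0021 -0.0001]
-140 [ 0.007   0.0031 -0.0001]
-148 [ 0.0065  0.004  -0.0002]
```

arm_command:
  increments:
    - [0.0045,-0.002,0.0003,0]
    - [0.0068,-0.0028,0.0002,0]
    - [0.0074,-0.0018,0.0002,0]
    - [0.0076,-0.0008,0.0002,0]
    - [0.0077,0.0002,0.0002,0]
    - [0.0076,0.0013,0.0002,0]

```text
time: 19.42
tool_pos: [0.523, 0.0433, 0.1914]
orientation: [0.608, 3.067, -0.025]
contact_force: [4.4, 3.3, -0.1]
opening: 0.203
```

Run:
```python
from h import *
cr(); arc(range(-132,-210,-8))
```

```text
t 19.43 p [0.523  0.0433 0.1914] open 0.203 F [ 4.4  3.3 -0.1] M [ 0.94 -0.86  0.04]
toolx [-0.9242  0.3815 -0.018 ] tooly [ 0.3818  0.9242 -0.013 ] z [ 0.0117 -0.0189 -0.9998] yaw 157.56766877961138 qd [ 0.053 -0.163 -0.156  0.005  0.011  0.05 ]
rad 0.05465301407604498 ang -126.86361180262789
-132 [ 0.0048  0.0011 -0.0001]
-140 [ 0.007   0.0031 -0.0002]
-148 [ 0.0065  0.004  -0.0002]
-156 [ 0.0059  0.0049 -0.0002]
-164 [ 0.0052  0.0057 -0.0002]
-172 [ 0.0043  0.0063 -0.0002]
-180 [ 0.0034  0.0069 -0.0002]
-188 [ 0.0024  0.0073 -0.0001]
-196 [ 0.0014  0.0075 -0.0001]
-204 [ 0.0003  0.0077 -0.0001]
```

arm_command:
  increments:
    - [0.0055,0.0014,0.0001,0]
    - [0.0069,0.0032,0.0001,0]
    - [0.0064,0.0041,0.0001,0]
    - [0.0058,0.005,0.0001,0]
    - [0.0051,0.0058,0.0001,0]
    - [0.0042,0.0064,0.0001,0]

```text
time: 20.18
tool_pos: [0.5017, 0.0819, 0.1904]
orientation: [0.608, 3.062, -0.027]
contact_force: [6.9, -0.8, 0.0]
opening: 0.203
```

Run:
```python
from h import *
cr(); arc(range(-184,-260,-8))
```

```text
t 20.18 p [0.5017 0.0819 0.1904] open 0.203 F [ 6.9 -0.8  0. ] M [ 0.   -1.4  -0.01]
toolx [-0.924   0.3818 -0.0229] tooly [ 0.3821  0.924  -0.0128] z [ 0.0163 -0.0205 -0.9997] yaw 157.54949165608033 qd [ 0.126 -0.005 -0.007 -0.013 -0.006  0.127]
rad 0.05438500377065737 ang -174.6595597732296
-184 [ 0.0041  0.0079 -0.0002]
-192 [ 0.0019  0.0074 -0.0001]
-200 [ 0.0009  0.0076 -0.0001]
-208 [-0.0002  0.0077 -0.0001]
-216 [-0.0013  0.0076 -0.0001]
-224 [-0.0023  0.0073 -0.    ]
-232 [-0.0033  0.0069 -0.    ]
-240 [-0.0042  0.0064  0.    ]
-248 [-0.0051  0.0057  0.    ]
-256 [-0.0058  0.005   0.0001]
```

arm_command:
  increments:
    - [0.0038,0.0083,0.0001,0]
    - [0.0019,0.0074,0.0001,0]
    - [0.0009,0.0076,0.0001,0]
    - [-0.0002,0.0077,0.0001,0]
    - [-0.0013,0.0076,0.0002,0]
    - [-0.0023,0.0073,0.0002,0]

```text
time: 20.92
tool_pos: [0.5168, 0.1251, 0.1889]
orientation: [0.611, 3.06, -0.038]
contact_force: [0.5, -5.7, 3.8]
opening: 0.201
```

```bash
sed -i 's/^A=np.array.*; r/A=np.array([.5563,.0872]); r/' h.py
python3 - <<'E'
from h import *
cr(); arc(range(-232,-310,-8))
E
```

```text
t 20.93 p [0.5168 0.1251 0.1889] open 0.201 F [ 0.5 -5.7  3.8] M [-0.75 -0.23  0.05]
toolx [-0.9232  0.3835 -0.0258] tooly [ 0.384   0.9231 -0.0196] z [ 0.0163 -0.028  -0.9995] yaw 157.44305673464734 qd [ 0.094  0.161  0.152 -0.01  -0.013  0.098]
rad 0.0547374055575431 ang 136.19890598237978
-232 [-0.0031  0.0072 -0.0001]
-240 [-0.0042  0.0064 -0.    ]
-248 [-0.0051  0.0058  0.    ]
-256 [-0.0058  0.005   0.0001]
-264 [-0.0065  0.0041  0.0001]
-272 [-0.007   0.0032  0.0001]
-280 [-0.0074  0.0022  0.0001]
-288 [-0.0076  0.0011  0.0002]
-296 [-0.0077  0.0001  0.0002]
-304 [-0.0076 -0.001   0.0002]
```

arm_command:
  increments:
    - [-0.0031,0.0072,0,0]
    - [-0.0042,0.0064,0.0001,0]
    - [-0.0051,0.0058,0.0002,0]
    - [-0.0058,0.005,0.0002,0]
    - [-0.0065,0.0041,0.0003,0]
    - [-0.007,0.0032,0.0003,0]

```text
time: 21.68
tool_pos: [0.5583, 0.1422, 0.1875]
orientation: [0.613, 3.064, -0.047]
contact_force: [-1.6, -5.2, -0.4]
opening: 0.203
```

Run:
```python
from h import *
cr(); arc(range(-280,-360,-8))
```

```text
t 21.68 p [0.5583 0.1422 0.1875] open 0.203 F [-1.6 -5.2 -0.4] M [-0.71  0.28 -0.03]
toolx [-0.923   0.3842 -0.022 ] tooly [ 0.3847  0.9227 -0.026 ] z [ 0.0104 -0.0325 -0.9994] yaw 157.40215512541897 qd [-0.     0.197  0.186  0.006 -0.01   0.   ]
rad 0.054986885995865736 ang 87.93978200009327
-280 [-0.0073  0.0022  0.0001]
-288 [-0.0076  0.0012  0.0001]
-296 [-0.0077  0.0001  0.0002]
-304 [-0.0076 -0.001   0.0002]
-312 [-0.0074 -0.002   0.0002]
-320 [-0.007  -0.003   0.0002]
-328 [-0.0065 -0.004   0.0002]
-336 [-0.0059 -0.0049  0.0003]
-344 [-0.0052 -0.0056  0.0003]
-352 [-0.0044 -0.0063  0.0003]
```

arm_command:
  increments:
    - [-0.0073,0.0022,0.0002,0]
    - [-0.0076,0.0012,0.0002,0]
    - [-0.0077,0.0001,0.0003,0]
    - [-0.0076,-0.001,0.0003,0]
    - [-0.0074,-0.002,0.0003,0]
    - [-0.007,-0.003,0.0003,0]

```text
time: 22.42
tool_pos: [0.5967, 0.125, 0.1865]
orientation: [0.611, 3.075, -0.044]
contact_force: [-5.9, 0.9, 9.3]
opening: 0.206
```

Run:
```python
from h import *
cr(); arc(range(-328,-410,-8))
```

```text
t 22.43 p [0.5967 0.125  0.1865] open 0.206 F [-5.9  0.9  9.3] M [ 0.71  0.91 -0.12]
toolx [-0.924   0.3822 -0.0119] tooly [ 0.3824  0.9236 -0.0261] z [ 0.001  -0.0287 -0.9996] yaw 157.52999390155227 qd [-0.075  0.101  0.113  0.015  0.006 -0.077]
rad 0.055270915233258194 ang 43.08252376822468
-328 [-0.0091 -0.0056  0.0003]
-336 [-0.0059 -0.0049  0.0002]
-344 [-0.0052 -0.0057  0.0002]
-352 [-0.0043 -0.0063  0.0002]
-360 [-0.0034 -0.0069  0.0002]
-368 [-0.0024 -0.0073  0.0002]
-376 [-0.0014 -0.0075  0.0002]
-384 [-0.0003 -0.0077  0.0002]
-392 [ 0.0007 -0.0076  0.0002]
-400 [ 0.0018 -0.0075  0.0002]
-408 [ 0.0028 -0.0071  0.0002]
```

arm_command:
  increments:
    - [-0.0065,-0.0037,0,0]
    - [-0.0062,-0.0046,0,0]
    - [-0.0056,-0.0053,0.0001,0]
    - [-0.0048,-0.006,0.0001,0]
    - [-0.004,-0.0066,0.0002,0]

```text
time: 23.05
tool_pos: [0.6118, 0.0901, 0.186]
orientation: [0.609, 3.078, -0.039]
contact_force: [-6.0, 2.4, 5.3]
opening: 0.202
```

Run:
```python
from h import *
cr(); arc(list(range(-364,-400,-7))+[-400])
```

```text
t 23.05 p [0.6118 0.0901 0.186 ] open 0.202 F [-6.   2.4  5.3] M [ 0.81  1.06 -0.04]
toolx [-0.9246  0.3809 -0.008 ] tooly [ 0.381   0.9243 -0.024 ] z [-0.0018 -0.0252 -0.9997] yaw 157.60835682860082 qd [-0.107 -0.002 -0.008  0.001 -0.001 -0.107]
rad 0.05553333062528281 ang 3.0286689954859956
-364 [-0.002  -0.0065  0.0002]
-371 [-0.0017 -0.0065  0.0002]
-378 [-0.0009 -0.0066  0.0002]
-385 [-0.0001 -0.0067  0.0002]
-392 [ 0.0007 -0.0067  0.0002]
-399 [ 0.0015 -0.0065  0.0001]
-400 [ 0.0003 -0.0009  0.    ]
```

arm_command:
  increments:
    - [-0.002,-0.0065,0.0001,0]
    - [-0.0017,-0.0065,0.0001,0]
    - [-0.0009,-0.0066,0.0002,0]
    - [-0.0001,-0.0067,0.0002,0]
    - [0.0007,-0.006,0.0002,0]

```text
time: 23.68
tool_pos: [0.6027, 0.0567, 0.1855]
orientation: [0.61, 3.079, -0.038]
contact_force: [-2.5, 4.6, 1.1]
opening: 0.203
```

Run:
```python
from h import *
cr(); arc([-395,-400])
```

```text
t 23.68 p [0.6027 0.0567 0.1855] open 0.203 F [-2.5  4.6  1.1] M [1.17 0.29 0.02]
toolx [-0.9245  0.381  -0.0076] tooly [ 0.3811  0.9243 -0.023 ] z [-0.0017 -0.0242 -0.9997] yaw 157.60259953277642 qd [-0.078 -0.094 -0.103 -0.006  0.004 -0.079]
rad 0.055509112041070036 ang -33.31355031822178
-395 [ 0.0008 -0.0015  0.    ]
-400 [ 0.0013 -0.0046  0.0001]
```

arm_command:
  increments:
    - [0.0006,-0.002,0.0001,0]
    - [0.0008,-0.0025,0,0]
    - [0,0,0,0]
    - [0,0,0,0]

```text
time: 24.18
tool_pos: [0.5993, 0.0521, 0.1855]
orientation: [0.611, 3.078, -0.039]
contact_force: [-2.2, 1.2, 1.0]
opening: 0.199
```

Run:
```python
from h import *
cr(); snap('wrist','w12'); cr()
for p in ((315,184),(290,210)): print(dep('w12',*p))
```

```text
t 24.18 p [0.5993 0.0521 0.1855] open 0.199 F [-2.2  1.2  1. ] M [ 0.66  0.2  -0.02]
toolx [-0.9243  0.3816 -0.008 ] tooly [ 0.3816  0.924  -0.024 ] z [-0.0018 -0.0252 -0.9997] yaw 157.5683063663798 qd [-0.001 -0.001 -0.002 -0.    -0.    -0.001]
rad 0.05545875584135654 ang -39.24297458956708
t 24.23 p [0.5992 0.0522 0.1855] open 0.202 F [-1.6  1.4  0.3] M [ 0.59  0.25 -0.01]
toolx [-0.9243  0.3815 -0.008 ] tooly [ 0.3816  0.924  -0.024 ] z [-0.0018 -0.0252 -0.9997] yaw 157.573529654752 qd [ 0.001  0.002  0.     0.001 -0.002 -0.001]
rad 0.05542416440068589 ang -39.20417333772643
[0.563  0.0839 0.1783]
[0.5707 0.0682 0.1781]
```

View pics/w12.png

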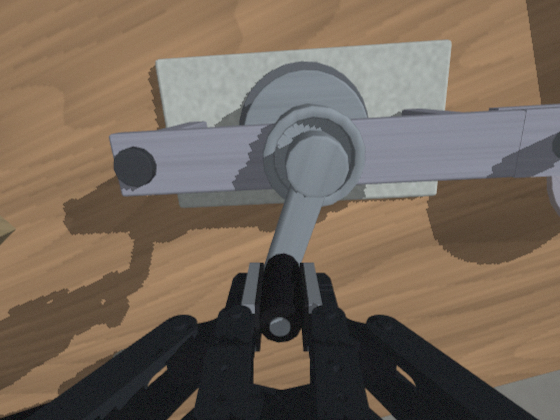

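Run:
```python
from h import *
snap('scene','s13');snap('top','t13');cr()
crop('s13',255,150,385,250,6,'cs13')
```

```text
t 24.32 p [0.5993 0.0522 0.1855] open 0.204 F [-2.9  0.8 -0.3] M [ 0.61  0.19 -0.  ]
toolx [-0.9244  0.3814 -0.0079] tooly [ 0.3815  0.9241 -0.024 ] z [-0.0019 -0.0252 -0.9997] yaw 157.5764804288582 qd [ 0.002 -0.     0.002  0.001  0.003  0.   ]
rad 0.05542394815542392 ang -39.19868659409728
```

View pics/cs13.png

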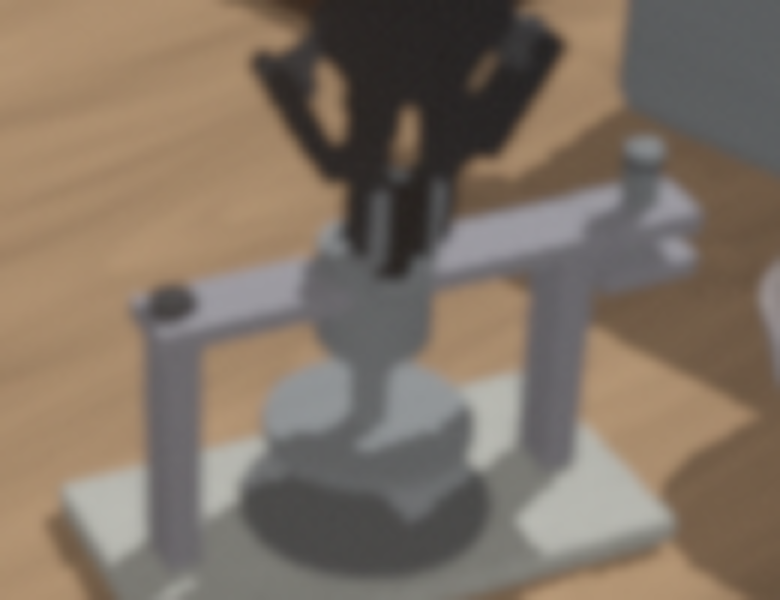

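View pics/t13.png

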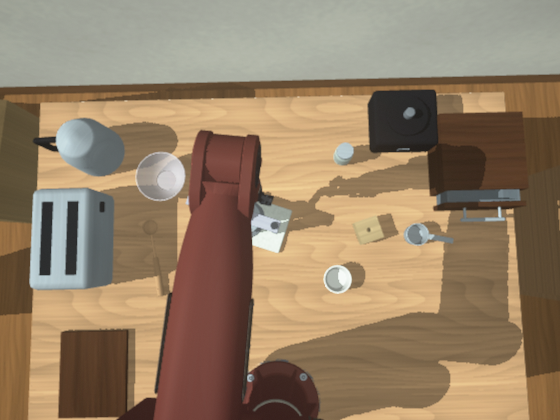

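The pin head is still seated (scene crop ~(643,150)) and the press plate is visibly lower. The ramekin, bowl, jar, measure and spoon have not moved. The knob is gripped and still, so I'm handing in.

Run:
```python
from h import *
print(robot.hand_in()); cr()
```

```text
the job is handed in; nothing more can be done
None
the job is handed in; nothing more can be done
```

I took the pin out of the bamboo block and dropped it home through both holes of the bridge. Then I started the press screw and handed in at about 24 s, with the knob gripped and still.

- **Pin:** the wrist camera's depth put the head top at 0.1775 m, against 0.177 m when fully home. A rough two-view check gave 0.174 m (about 1 mm residual) and disagreed slightly. I trusted the depth reading. The pin still looked seated in the last scene picture.
- **Drop:** turning backward, I felt the screw's weight come onto the hand (about −5 N), so I stopped and eased the grip. The hub fell from 0.194 m to 0.186 m. The drop came between about −42.5° and −38.6° of crank angle, so the overshoot was at most about 4°.
- **Forward turn:** I turned the crank about 360.7° clockwise by tool position. The hub sank another 7.6 mm to 0.178 m, close to the 8 mm expected.
- **Last state:** the hand carries almost no vertical force, so the screw rests on its thread. Side force is about 3 N. The last top view showed the ramekin, spoon, measure, bowl and jar unmoved.

The tool drifted to about 1.5° of tilt, which these moves cannot correct. It did not hinder the insertion or the cranking.

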